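# Unlatch and lift out a pill-dispenser cassette

### The job

The pill dispenser is due for a refill: lift the blue dosage ring out of its top by the finger tab and lay it down flat on the round cork mat, wholly on the cork and let go, not dropped. Then pinch the red latch tab across to its stop, towards the white grip, with the cassette still down in its seat, and only then lift the cassette straight up off the drive ball. Finish while holding it still and level about 10 cm above its seat in the dispenser; tip nothing out on the way and leave the other things on the table where they stand.

Things in the scene. Friction and masses are not known exactly. Their poses are not given: they have to be found in the camera images.
- dispenser: white round pill dispenser, lid off, fixed: 206 mm across, rim 51.5 mm high, with a console (104 mm wide, 38 mm high) reaching 150 mm out along its +x. A rebate 191 mm wide, 4.5 mm deep round its mouth holds the dosage ring; the cavity below, 168 mm wide, the cassette. In its middle stands a steel drive ball 23 mm wide, top 49 mm above the table. Origin: centre of underside, z up
- cassette: round grey 28-compartment pill cassette, loose, 0.22 to 0.45 kg, 158 mm across, 32 mm high, seated in the dispenser; turns freely on the ball, 2 mm side play. On its hub stand two grips 24 mm wide (y), free from 50 to 82 mm up: white fixed grip at +x, red latch tab at -x. The latch must be drawn to leave the ball; it is clear after 36 mm of lift. Origin: centre of underside, 13 mm above the table
- latch (a joint): slide of the red latch tab along the cassette's +x (towards the white grip), m: 0 closed (pawl under the ball head), 0.010 at its stop; free of the ball from about 0.007. A spring closes it: 3 N at 0, 6 N at the stop.
- latch_tab (a point): middle of the outer face of the red latch tab (moves with it), 68 mm above the cassette's underside, 32 mm to the cassette's -x when closed; axes as the cassette's
- fixed_grip (a point): middle of the outer face of the white fixed grip (8 mm thick), 68 mm above the cassette's underside, 24 mm to the cassette's +x; axes as the cassette's. Outer faces of grip and red tab: 56 mm apart closed, 46 mm with the latch at its stop
- dosage_ring: blue flat plastic ring with coloured dots, loose, 36 to 60 g, 182 mm outside, 142 mm inside, 4 mm thick, lying in the dispenser's rebate over the cassette's edge (underside 47 mm above the table, top about flush with the rim). A finger tab stands up on it, 81 mm from the centre along the ring's own -x. Origin: centre of the underside, z up
- ring_tab (a point): top of the ring's upright finger tab, middle of it: the tab is 16 mm long radially (ring's x), 10 mm thick (ring's y) and reaches 26 mm above the ring's underside, 22 mm above its top face; axes as the ring's
- mat: round cork mat, 260 mm across, 4 mm thick, fixed flat on the table beside the dispenser, on its left or right. Origin: centre of its underside, on the table.
- tumbler: empty glass tumbler, 72 mm across, 95 mm high, bystander; origin: centre of its underside
- pill_bottle: amber pill bottle with white cap, 47 mm across, 82 mm high, bystander; origin: centre of its underside
- vitamin_jar: white jar with green cap, 64 mm across, 100 mm high, bystander; origin: centre of its underside
- mug: blue mug, 82 mm across, 92 mm high, handle to its +y, bystander; origin: centre of its underside
- medicine_carton: white and green medicine carton lying flat, 95 x 48 x 20 mm, between dispenser and mat, bystander; origin: centre of its underside
- glasses_case: brown spectacles case, 158 x 60 x 40 mm, bystander; origin: centre of its underside

How it is judged:
On the way, in this order (a step that is already met when the one before it is completed fails the run):
1. the dosage ring lies flat on the cork mat, let go (horizontal distance between dosage_ring and mat below 0.042 m and z of dosage_ring in the frame of mat below 0.009 m and angle between dosage_ring's own z axis and vertical below 0.06 rad and contact force between the fingers and dosage_ring below 0.1 N), for 0.3 s.
2. the latch is drawn to its stop (over 8 mm) while the cassette is still down in its seat (value of joint latch above 0.008 m and height (world z) of cassette below 0.02 m), for 0.1 s.
At the end, for the whole second after the job is handed in: the gripper holds the cassette still and level (0.2 rad), clear of the dispenser, its underside 60 to 160 mm above its seat, within 60 mm of straight above; the dosage ring rests flat on the cork mat, centre within 42 mm of the mat's, untouched (all of step 1 and height (world z) of cassette between 0.073 and 0.173 m and horizontal distance between cassette and dispenser below 0.06 m and angle between cassette's own z axis and vertical below 0.2 rad and linear speed of each of cassette, dosage_ring below 0.03 m/s and contact force between the fingers and cassette above 1 N and contact force between cassette and dispenser below 0.1 N); the arm keeps its last pose, push and grip.
It fails at once if the cassette is tipped by more than 0.35 rad, so that capsules spill (angle between cassette's own z axis and vertical above 0.35 rad).
It fails at once if the ring or the cassette is dropped (out of the fingers and falling faster than 0.5 m/s) ((linear speed of dosage_ring above 0.5 m/s and contact force between the fingers and dosage_ring below 0.01 N) or (linear speed of cassette above 0.5 m/s and contact force between the fingers and cassette below 0.01 N)).
It fails at once if a bystander is moved by more than 30 mm (distance of any of tumbler, pill_bottle, vitamin_jar, mug, medicine_carton, glasses_case from where it was at the start of the episode above 0.03 m).
It also fails if it takes over 54 s, if anything falls off the work surface, if the arm or the gripper's body presses on something with over 40 N, if the wrist force passes 120 N, or if a joint passes its speed limit or range.

### The arm

A 6-joint arm with a two-finger parallel gripper is mounted at the origin on the work surface. World frame = base frame: x ahead of the robot, y to its left, z up, the work surface at z = 0. Lengths are in m, angles in rad, forces in N, time in s.
With the tool pointing down it reaches from about 0.375 to 0.975 m from the base axis. Payload 3.8 kg.
Tool frame: the origin (TCP) lies midway between the tips of the shut fingers; the grasp point (between the pads) lies 19 mm behind it; x points along the fingers, y is the direction in which the jaws open and shut, and the axes are right-handed (so a half turn about x gives the same grasp; the last joint's range is limited). The gripper opens to 88 mm and grips with 3 to 60 N. Pads are 18 mm wide; open, the fingers measure 123 mm over their backs; the gripper's body (75 mm by 187 mm) begins 45 mm behind the grasp point.
Start: joints at [1.139, 0.264, 1.604, -0, 1.274, -0.037], TCP at [0.26, 0.623, 0.239] pointing down, gripper open.
Joint ranges: [-2.63, 2.63], [-0.94, 2.18], [0.31, 2.57], [-1.31, 4.45], [0, 2.66], [-2.55, 2.55]. Speed limits (rad/s): [2.57, 2.57, 3.14, 3.14, 3.14, 3.14].

### API

Orientations are given as a rotation vector (axis times angle).
In Python, from cell import manip, inverse_kinematics, cams, order gives the robot as it stands. Calls block until the motion is done:
- manip.move_pose(position, orientation): joint-space move of the TCP to a pose.
- manip.move_linear(position, rate=0.15, rot=None): straight line of the TCP; rot=None keeps the orientation; rate is the mean speed in m/s.
- manip.set_joints(angles): joint-space move.
- manip.set_gripper(opening, force=None): finger opening in m; force is the grip in N (None keeps the last); returns when the fingers have stopped.
- manip.dwell(seconds).
- inverse_kinematics(position, orientation): joint angles nearest the present ones, or None.
- manip.state(): the state.
- cams.capture(name): name is "scene" or "top"; returns a dict with "image" (420x560x3 uint8, blue, green, red), "z_map" (420x560 float32, m along the optical axis (not along the pixel's ray), 0 where there is no reading), "intrinsics" (3x3 intrinsics, pixels), "position" and "orientation" of the camera in the world. Camera axes: x right, y down, z forward; pixel columns grow to the right and rows downward; lengths in m; the calibration is good to about 2 mm. A picture is of the moment at which its call begins.
A pose or a line that the arm cannot do raises manip.IKError and nothing moves.
- order.close_job(): hands the job in, once; it reports no verdict.
The state is a dict: "clock": time; "joint_pos": joint angles; "joint_velocities": joint speeds; "tau": joint torques, N m; "tool_pos": TCP position; "tcp_rot": TCP orientation; "contact_force": force on the tool from outside, world axes, zero at the start; "moment": the same for the moment, N m; "gripper_width": finger opening in m.
Only numpy, scipy, OpenCV 4.12 (cv2) and the standard library are available. Lean on these libraries where they do the work, as an engineer would, in place of code of your own. Each camera call takes 0.05 s, during which the arm holds its last target.

## Working session

There is one attempt and no reset: what is moved stays moved. The work goes in short steps, each a Python script; the robot and the scene stay as the last script left them, time stands still between calls to the robot, and variables do not carry over. Pictures are saved under pics/ and viewed, and the job is handed in when it is done.

```bash
ls; mkdir -p pics
cat > h.py <<'E'
import numpy as np, cv2
from scipy.spatial.transform import Rotation as R
from cell import manip, inverse_kinematics, cams, order
def cap(n,tag):
    c=cams.capture(n); cv2.imwrite(f'pics/{tag}.png',c['image']); np.savez(f'pics/{tag}.npz',**c); return c
def Rc(c):
    o=np.array(c['orientation']); return o if o.shape==(3,3) else R.from_rotvec(o).as_matrix()
def plane(c,uv,z):
    uv=np.atleast_2d(uv).astype(float); K=np.array(c['intrinsics'])
    d=np.c_[uv,np.ones(len(uv))]@np.linalg.inv(K).T@Rc(c).T
    p=np.array(c['position']); return p+d*((z-p[2])/d[:,2])[:,None]
def cloud(c):
    K=np.array(c['intrinsics']); z=c['z_map']; v,u=np.mgrid[:z.shape[0],:z.shape[1]]
    d=np.stack([u,v,np.ones_like(u)],-1)@np.linalg.inv(K).T
    return (d*z[...,None])@Rc(c).T+np.array(c['position'])
E
python3 - <<'E'
from h import *
for n in ('scene','top'):
    c=cap(n,n+'0'); print(n,c['position'],c['orientation'],c['intrinsics'],(c['z_map']==0).mean())
print(manip.state())
E
```

```text
pics
scene [1.3138566  0.48058851 0.98207717] [-1.19756724 -2.32494768  0.93283291] [[436.35538778   0.         276.4644366 ]
 [  0.         436.35538778 212.30459858]
 [  0.           0.           1.        ]] 0.005654761904761905
top [0.29580002 0.00522036 1.62458332] [-2.09157206  2.13627347 -0.20370567] [[523.09629877   0.         283.23712307]
 [  0.         523.09629877 213.89885321]
 [  0.           0.           1.        ]] 0.0037244897959183673
{'clock': 0.1, 'joint_pos': array([ 1.13910354e+00,  2.64648778e-01,  1.60523330e+00,  1.09696235e-05,
        1.27370723e+00, -3.69563859e-02]), 'joint_velocities': array([ 0.00065523, -0.00056947, -0.00254429, -0.00056439, -0.0015058 ,
       -0.00214269]), 'tau': array([ 8.88517292e-06, -5.03615642e+01, -3.58072972e+01,  7.30199344e-02,
        2.32577522e-02, -6.09171047e-05]), 'tool_pos': array([0.25934534, 0.62249214, 0.23753431]), 'tcp_rot': array([ 0.30815179,  1.54899862, -0.31121507]), 'contact_force': array([0.03518329, 0.05049667, 0.13939682]), 'moment': array([-0.03935116, -0.06221022,  0.02916554]), 'gripper_width': 0.08765847709039831}
```

View pics/scene0.png

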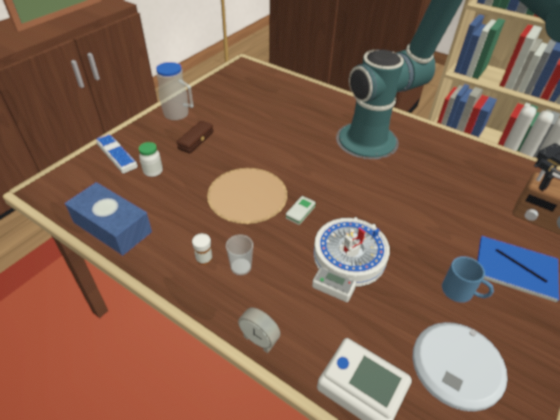

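View pics/top0.png

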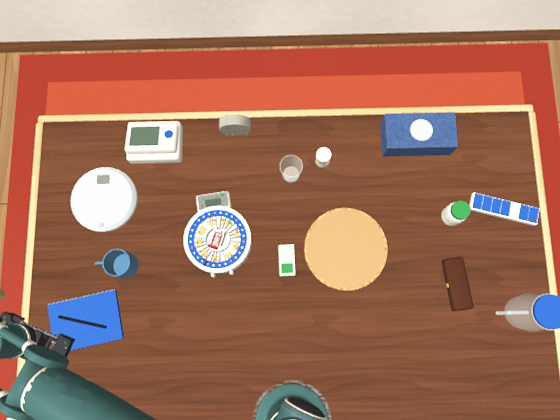

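The scene view has the dispenser at about (352,250) and the mat at (247,195). In the top view the dispenser is at (217,240), the mat at (346,249) and the carton at (287,260) between them. I'll zoom in on the dispenser next.

Run:
```python
from h import *
a=cv2.imread('pics/top0.png')[180:290,165:270]; b=cv2.imread('pics/scene0.png')[205:310,300:405]
a=cv2.resize(a,(390,400),interpolation=cv2.INTER_CUBIC); b=cv2.resize(b,(400,400),interpolation=cv2.INTER_CUBIC)
cv2.imwrite('pics/z0.png',np.hstack([a,b]))
c=np.load('pics/top0.npz'); im=c['image']; P=cloud(c)
# mat
hsv=cv2.cvtColor(im,cv2.COLOR_BGR2HSV)
print(hsv[249,346],hsv[200,380], P[249,346], P[248,183], P[240,217])
m=cv2.inRange(hsv,(8,80,150),(22,220,255))
cs,_=cv2.findContours(m,0,1); k=max(cs,key=cv2.contourArea); print(cv2.boundingRect(k),cv2.contourArea(k))
e=cv2.fitEllipse(k); print(e, plane(c,[e[0]],.004))
q=plane(c,k[:,0],.004)[:,:2]; 
def circ(q):
    A=np.c_[2*q,np.ones(len(q))]; s=np.linalg.lstsq(A,(q**2).sum(1),rcond=None)[0]; return s[:2],np.sqrt(s[2]+s[:2]@s[:2])
print('mat',circ(q))
# dispenser: points with height 0.04-.055 near
d=np.hypot(P[...,0]-P[240,217,0],P[...,1]-P[240,217,1])
for lo,hi in((.04,.058),(.06,.075),(.075,.11)):
    mm=(P[...,2]>lo)&(P[...,2]<hi)&(d<.16); v,u=np.nonzero(mm); print(lo,hi,mm.sum(),u.min(),u.max(),v.min(),v.max(),P[mm].min(0),P[mm].max(0))
```

```text
[ 17 110 247] [ 11 144 136] [ 0.5058511  -0.18032328  0.00722153] [0.52054956 0.32818104 0.00228797] [0.53690663 0.21606504 0.04567039]
(304, 207, 84, 84) 5429.0
((345.41070556640625, 248.72959899902344), (82.1970443725586, 84.14213562011719), 127.93344116210938) [[ 0.50715599 -0.17889653  0.004     ]]
mat (array([ 0.50920236, -0.17885131]), np.float64(0.1299102603863748))
0.04 0.058 2272 184 251 191 276 [0.42777926 0.11254376 0.04000766] [0.6910516  0.31706757 0.05799333]
0.06 0.075 86 184 244 206 270 [0.44415183 0.13238837 0.06002081] [0.6398641  0.3137775  0.07498059]
0.075 0.11 59 203 222 228 262 [0.46700802 0.1967779  0.07540343] [0.56603042 0.25343976 0.10094742]
```

View pics/z0.png

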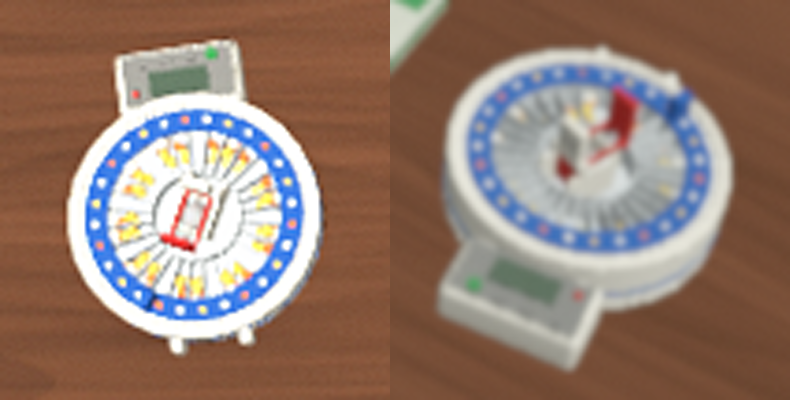

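The zoomed crops show the blue tab at top ~(207,262) and scene ~(376,232). The red tab is at about (213,246) in the top view, on the robot side, with the white grip beyond it. Next come sub-pixel measurements.

```bash
cat >> h.py <<'E'
def circ(q):
    A=np.c_[2*q,np.ones(len(q))]; s=np.linalg.lstsq(A,(q**2).sum(1),rcond=None)[0]; return s[:2],np.sqrt(s[2]+s[:2]@s[:2])
def tri(c1,u1,c2,u2):
    A=[];b=[]
    for c,u in((c1,u1),(c2,u2)):
        p=np.array(c['position']); d=plane(c,[u],0)[0]-p; d/=np.linalg.norm(d); M=np.eye(3)-np.outer(d,d); A.append(M);b.append(M@p)
    x=np.linalg.solve(sum(A),sum(b)); 
    return x,[np.linalg.norm(M@x-bb) for M,bb in zip(A,b)]
E
python3 - <<'E'
from h import *
T=np.load('pics/top0.npz');S=np.load('pics/scene0.npz')
T={k:T[k] for k in T};S={k:S[k] for k in S}
out=[]
for n,c,box in(('top',T,(165,180,270,290)),('scene',S,(300,205,405,310))):
    im=c['image'];hsv=cv2.cvtColor(im,cv2.COLOR_BGR2HSV)
    x0,y0,x1,y1=box; sub=hsv[y0:y1,x0:x1]
    bl=cv2.inRange(sub,(100,120,60),(125,255,255)); 
    v,u=np.nonzero(bl); uv=np.c_[u+x0,v+y0]
    cs,_=cv2.findContours(bl,0,1); k=max(cs,key=cv2.contourArea)[:,0]+[x0,y0]
    q=plane(c,k,.051)[:,:2]; cc,r=circ(q)
    for _ in range(5):
        e=abs(np.hypot(*(q-cc).T)-r); cc,r=circ(q[e<.004])
    print(n,'ring outer',cc,r,(e<.004).mean())
    # white rim outer
    rd=cv2.inRange(sub,(0,120,80),(8,255,255))|cv2.inRange(sub,(172,120,80),(180,255,255))
    vis=np.zeros(sub.shape,np.uint8); vis[...]=im[y0:y1,x0:x1]
    g=cv2.resize(vis[20:90,15:95],None,fx=10,fy=8,interpolation=cv2.INTER_NEAREST); 
    cv2.imwrite(f'pics/zz_{n}.png',g[:600,:800])
    n_,lab,st,ce=cv2.connectedComponentsWithStats(rd)
    for i in range(1,n_):
        if st[i,4]>8: print('red',st[i],ce[i]+[x0,y0], plane(c,[ce[i]+[x0,y0]],.095)[0])
    # dark blue tab pts: outside/inside of ring fit at z=.051
E
```

```text
top ring outer [0.54102262 0.21632212] 0.08742394792948739 0.9585798816568047
red [43 52 10 17 38] [212.60526316 242.97368421] [0.52078214 0.22242645 0.095     ]
red [53 55  4 11 11] [219.36363636 240.        ] [0.52922287 0.20248378 0.095     ]
scene ring outer [0.4799152  0.24506492] 0.023017970795417293 0.3770491803278688
red [57 24  8 14 64] [360.515625 235.171875] [0.53271424 0.23134801 0.095     ]
red [44 42  4  4 10] [345.3 248.7] [0.5989662  0.22077068 0.095     ]
```

```bash
ls pics
```

```text
scene0.npz
scene0.png
top0.npz
top0.png
z0.png
zz_scene.png
zz_top.png
```

View pics/zz_top.png

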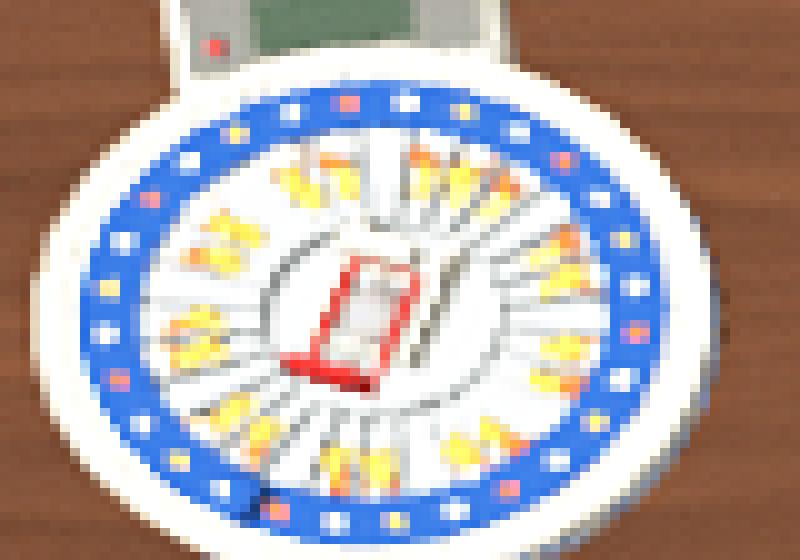

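View pics/zz_scene.png

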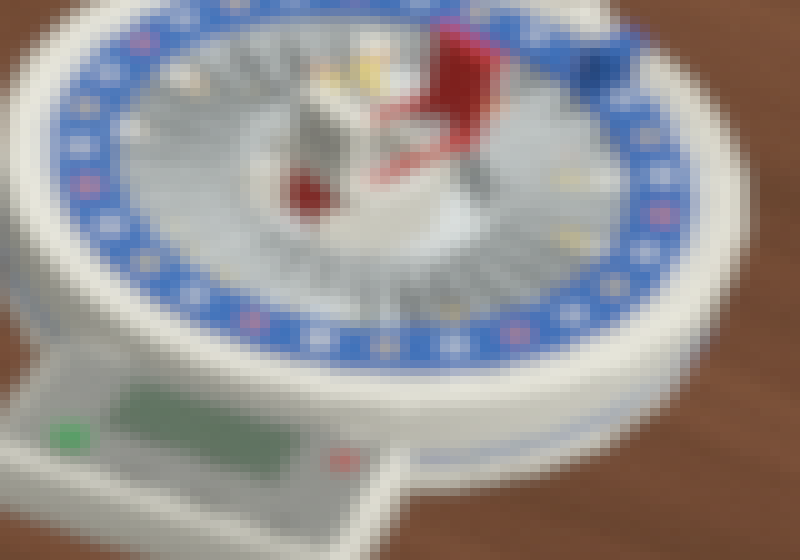

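In the top crop the red tab's top bar runs (280,362)–(378,380), with the slide arms going up and right. The ring tab is at about (238,492) and shows a dark side face. In the scene crop the red tab's top edge runs (432,25)–(500,55) and the blue tab is at about (605,50). I'll triangulate these points.

Run:
```python
from h import *
T=np.load('pics/top0.npz');S=np.load('pics/scene0.npz')
T={k:T[k] for k in T};S={k:S[k] for k in S}
t=lambda x,y:(180+x/10-.5,200+y/8-.5); s=lambda x,y:(315+x/10-.5,225+y/8-.5)
C=np.array([.541,.2163])
print('redtab top',tri(T,t(328,368),S,s(466,40)))
print('ringtab top',tri(T,t(238,492),S,s(612,42)), plane(T,[t(238,492)],.073),plane(S,[s(612,42)],.073))
print('white top', tri(T,t(385,245),S,s(335,90)), plane(S,[s(335,90)],.095))
print('arms',[np.degrees(np.arctan2(*(lambda d:(d[1],d[0]))(np.diff(plane(T,[t(*a),t(*b)],.07),axis=0)[0]))) for a,b in(((318,345),(350,262)),((385,350),(412,270)))])
print('bar',plane(T,[t(280,362),t(378,380)],.095), plane(S,[s(432,25),s(500,55)],.095))
# scene ring ellipse: outer blue edge hull, inner
im=S['image'];hsv=cv2.cvtColor(im,cv2.COLOR_BGR2HSV)
bl=cv2.inRange(hsv,(100,90,60),(125,255,255)); m=np.zeros_like(bl); m[205:285,300:405]=bl[205:285,300:405]
m[m.shape[0]-1]=0
v,u=np.nonzero(m); k=cv2.convexHull(np.c_[u,v].astype(np.int32))[:,0]
p=plane(S,k,.051)[:,:2]; cc,r=C,.09
for _ in range(8):
    e=abs(np.hypot(*(p-cc).T)-.0905); g=e<.006
    cc,r=circ(p[g])
print('scene ring',cc,r,g.sum(),len(g))
# rim/ring center: tops by white rim in top view: outer radius .103 at z .0515
hsv=cv2.cvtColor(T['image'],cv2.COLOR_BGR2HSV)
w=cv2.inRange(hsv,(0,0,200),(180,60,255)); w|=cv2.inRange(hsv,(100,120,60),(125,255,255)); w2=np.zeros_like(w); w2[170:290,165:270]=w[170:290,165:270]
cs,_=cv2.findContours(w2,0,1); k=max(cs,key=cv2.contourArea)[:,0]; p=plane(T,k,.0515)[:,:2]; cc=C
for _ in range(8):
    g=abs(np.hypot(*(p-cc).T)-.1025)<.004; cc,r=circ(p[g])
print('top rim',cc,r,g.sum(),len(g))
```

```text
redtab top (array([0.51328962, 0.22316242, 0.09518572]), [np.float64(9.783851545518789e-05), np.float64(9.783851545515396e-05)])
ringtab top (array([0.4706793 , 0.2517609 , 0.07439724]), [np.float64(0.0009978233118469275), np.float64(0.0009978233118469386)]) [[0.47048287 0.25292322 0.073     ]] [[0.46984623 0.2505118  0.073     ]]
white top (array([0.55820086, 0.20607005, 0.09920222]), [np.float64(2.531944984418398e-05), np.float64(2.5319449844176184e-05)]) [[0.55461537 0.20474051 0.095     ]]
arms [np.float64(-16.75323496954823), np.float64(-14.843977841378035)]
bar [[0.51581618 0.23747574 0.095     ]
 [0.50850379 0.20849416 0.095     ]] [[0.51245895 0.21216386 0.095     ]
 [0.51386788 0.23379382 0.095     ]]
scene ring [0.54175548 0.21599497] 0.08710699313567304 28 29
top rim [0.54095987 0.21628784] 0.10233617851629892 186 264
```

```bash
cat >> h.py <<'E'
def down(yaw): # yaw of jaw axis (tool y)
    x=np.array([0,0,-1.]); y=np.array([np.cos(yaw),np.sin(yaw),0]); return R.from_matrix(np.c_[x,y,np.cross(x,y)]).as_rotvec()
def best(pos,yaw):
    o=[(abs(j[5]),k) for k in(yaw,yaw+np.pi) for j in[inverse_kinematics(pos,down(k))] if j is not None]
    print([ (round(a,2),round(np.degrees(k))) for a,k in o]); return down(min(o)[1])
def st():
    s=manip.state(); print('t',round(s['clock'],2),'tcp',np.round(s['tool_pos'],4),'F',np.round(s['contact_force'],2),'M',np.round(s['moment'],2),'w',round(s['gripper_width'],4)); return s
C=np.array([.541,.2163]); MAT=np.array([.509,-.179]); A=np.radians(153.5); TAB=C+.0805*np.array([np.cos(A),np.sin(A)])
CY=np.radians(-15)
E
python3 - <<'E'
from h import *
p=[*TAB,.10]; o=best(p,A+np.pi/2); best([*(MAT+TAB-C),.1],A+np.pi/2)
print(TAB)
manip.move_pose([*TAB,.13],o); st()
manip.set_gripper(.05); st()
manip.move_linear([*TAB,.056],rate=.08); s=st()
cap('scene','s1');cap('top','t1')
a=cv2.imread('pics/s1.png')[170:300,300:430]; b=cv2.imread('pics/t1.png')[180:310,150:280]
cv2.imwrite('pics/z1.png',np.hstack([cv2.resize(i,(400,400),interpolation=cv2.INTER_CUBIC) for i in(a,b)]))
E
```

```text
[(np.float64(2.48), 244), (np.float64(0.66), 424)]
[(np.float64(1.66), 244), (np.float64(1.48), 424)]
[0.46895778 0.25221892]
t 1.72 tcp [0.4693 0.2532 0.1305] F [-0.17  0.06 -0.34] M [-0.01  0.01 -0.01] w 0.0879
t 2.42 tcp [0.4689 0.2522 0.13  ] F [ 0.55 -0.4  -0.77] M [ 0.03 -0.02 -0.05] w 0.0498
t 3.5 tcp [0.4695 0.2525 0.0565] F [ 0.41 -0.16  0.29] M [-0.01  0.05  0.01] w 0.0498
```

View pics/z1.png

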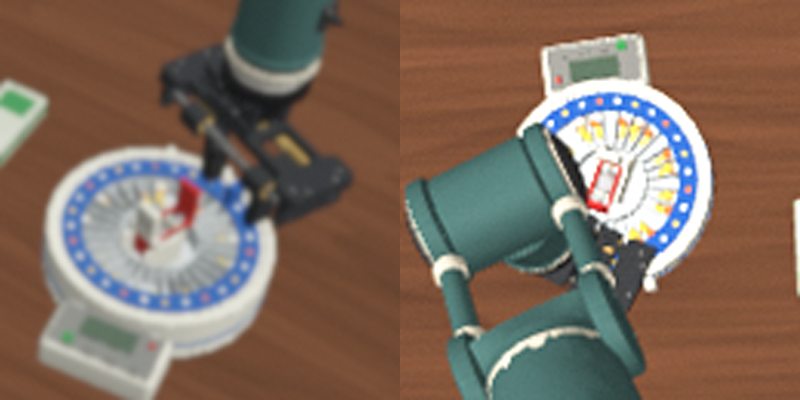

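The left panel shows the blue tab at (235,190), between the two fingertips. I'll close and do a short test lift.

Run:
```python
from h import *
manip.set_gripper(.0,force=45); s=st()
p=np.array([*TAB,.056])
manip.move_linear([*TAB,.070],rate=.04); st()
manip.move_linear([*TAB,.13],rate=.08); manip.dwell(.2); st()
cap('scene','s2');cap('top','t2')
a=cv2.imread('pics/s2.png')[150:300,290:440]; b=cv2.imread('pics/t2.png')[170:300,150:280]
cv2.imwrite('pics/z2.png',np.hstack([cv2.resize(i,(400,400),interpolation=cv2.INTER_CUBIC) for i in(a,b)]))
```

```text
t 4.29 tcp [0.4689 0.2521 0.056 ] F [0.49 0.75 0.37] M [-0.08  0.09  0.03] w 0.0097
t 4.79 tcp [0.4693 0.2524 0.0705] F [-1.03  1.05 -0.46] M [0.03 0.08 0.02] w 0.0094
t 5.89 tcp [0.4685 0.252  0.1292] F [ 0.18 -0.06 -0.37] M [0.01 0.04 0.02] w 0.0098
```

View pics/z2.png

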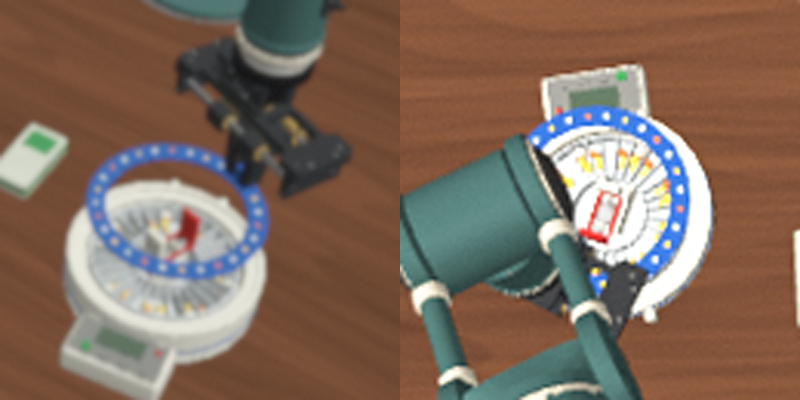

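The ring is held level and clear of the dispenser. I'll carry it to the mat and look before lowering the last bit.

Run:
```python
from h import *
D=MAT+TAB-C
manip.move_linear([*TAB,.16],rate=.12)
manip.move_linear([*D,.16],rate=.16); st()
manip.move_linear([*D,.04],rate=.1); manip.dwell(.2); st()
S=cap('scene','s3');T=cap('top','t3')
a=S['image'][130:280,180:330]; b=T['image'][190:320,290:420]
cv2.imwrite('pics/z3.png',np.hstack([cv2.resize(i,(400,400),interpolation=cv2.INTER_CUBIC) for i in(a,b)]))
for c,bx in((S,(180,130,330,280)),(T,(290,190,420,320))):
    bl=cv2.inRange(cv2.cvtColor(c['image'],cv2.COLOR_BGR2HSV),(100,120,60),(125,255,255)); m=np.zeros_like(bl); x0,y0,x1,y1=bx; m[y0:y1,x0:x1]=bl[y0:y1,x0:x1]
    v,u=np.nonzero(m); k=cv2.convexHull(np.c_[u,v].astype(np.int32))[:,0]; p=plane(c,k,.035)[:,:2]; cc=MAT
    for _ in range(8):
        g=abs(np.hypot(*(p-cc).T)-.089)<.01; cc,r=circ(p[g])
    print(cc,r,g.sum(),len(g))
    P=cloud(c)[m>0]; P=P[(P[:,2]>.02)&(P[:,2]<.06)]; A_=np.c_[P[:,:2]-MAT,np.ones(len(P))]; print('plane',np.linalg.lstsq(A_,P[:,2],rcond=None)[0])
```

```text
t 9.02 tcp [ 0.437  -0.1426  0.16  ] F [ 0.11  0.28 -0.7 ] M [0.04 0.01 0.  ] w 0.0093
t 10.57 tcp [ 0.4374 -0.1433  0.0406] F [ 0.64 -1.22 -0.39] M [ 0.01  0.02 -0.01] w 0.0097
[ 0.51087606 -0.17717682] 0.0849226938340347 21 21
plane [-0.01681638  0.00787817  0.03562276]
[ 0.51077389 -0.1780574 ] 0.08831373570100266 18 19
plane [0.00494276 0.00198954 0.03653187]
```

View pics/z3.png

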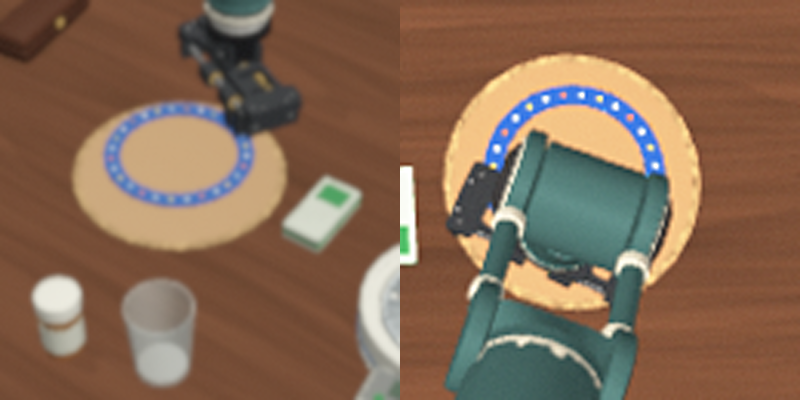

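The ring is level and centred on the mat to within 2 mm, so I'll set it down.

Run:
```python
from h import *
D=MAT+TAB-C
manip.move_linear([*D,.018],rate=.06); st()
for z in(.0145,.0135,.0125):
    manip.move_linear([*D,z],rate=.02); manip.dwell(.1); s=st()
    if s['contact_force'][2]>2.5: break
manip.set_gripper(.04); st()
manip.move_linear([*D,.09],rate=.08); st()
manip.set_gripper(.088)
o=best([*C,.14],CY)
g=C+.001*np.array([np.cos(CY),np.sin(CY)])
manip.move_linear([*D,.16],rate=.2)
manip.move_pose([*g,.17],o); st()
S=cap('scene','s4');T=cap('top','t4')
a=S['image'][130:280,180:330]; b=S['image'][150:300,290:440]
cv2.imwrite('pics/z4.png',np.hstack([cv2.resize(i,(400,400),interpolation=cv2.INTER_CUBIC) for i in(a,b)]))
cs=[(T,(290,190,420,320)),(S,(180,130,330,240))]
for c,bx in cs:
    bl=cv2.inRange(cv2.cvtColor(c['image'],cv2.COLOR_BGR2HSV),(100,120,60),(125,255,255)); m=np.zeros_like(bl); x0,y0,x1,y1=bx; m[y0:y1,x0:x1]=bl[y0:y1,x0:x1]
    v,u=np.nonzero(m); k=cv2.convexHull(np.c_[u,v].astype(np.int32))[:,0]; p=plane(c,k,.008)[:,:2]; cc=MAT
    for _ in range(8):
        gg=abs(np.hypot(*(p-cc).T)-.089)<.01; cc,r=circ(p[gg])
    print(cc,r,gg.sum(),len(gg))
    P=cloud(c)[m>0]; P=P[P[:,2]<.02]; A_=np.c_[P[:,:2]-MAT,np.ones(len(P))]; print('plane',np.linalg.lstsq(A_,P[:,2],rcond=None)[0])
```

```text
t 11.18 tcp [ 0.4364 -0.1429  0.0173] F [ 0.24 -0.2  -0.51] M [-0.05  0.03  0.02] w 0.0095
t 11.61 tcp [ 0.4371 -0.1431  0.0147] F [ 0.32 -0.41 -0.51] M [0.05 0.08 0.01] w 0.0093
t 11.96 tcp [ 0.437  -0.1431  0.0135] F [ 1.16 -0.29  0.05] M [-0.02  0.07  0.02] w 0.0096
t 12.31 tcp [ 0.4372 -0.1432  0.013 ] F [-2.11  0.95  5.25] M [ 0.12  0.32 -0.01] w 0.0091
t 12.92 tcp [ 0.4369 -0.1431  0.0124] F [-0.43  0.66  0.03] M [ 0.03  0.03 -0.01] w 0.04
t 14.03 tcp [ 0.4364 -0.1429  0.0894] F [-0.    0.7  -0.22] M [0.   0.07 0.03] w 0.0399
[(np.float64(0.6), -15), (np.float64(2.54), 165)]
t 17.17 tcp [0.5416 0.2154 0.1693] F [ 0.8  -0.11  0.21] M [-0.05  0.08  0.04] w 0.088
[ 0.51015668 -0.17767117] 0.08862876544766182 31 31
plane [ 0.00409658 -0.00222489  0.00926029]
[ 0.51052239 -0.17633444] 0.08495795251117479 24 24
plane [-0.00756662  0.00918498  0.0077607 ]
```

View pics/z4.png

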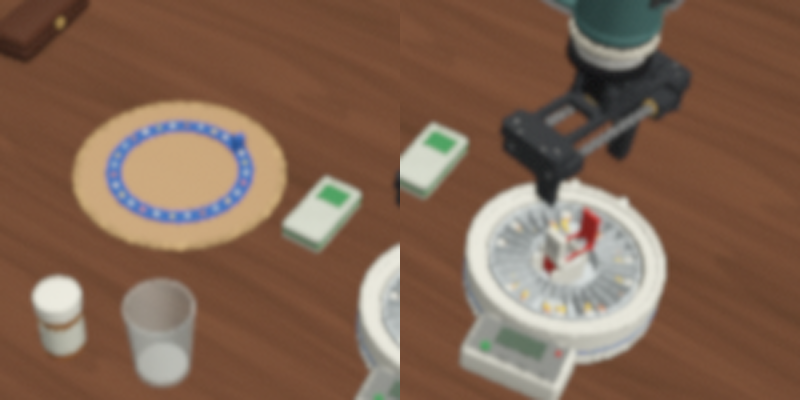

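View pics/t4.png

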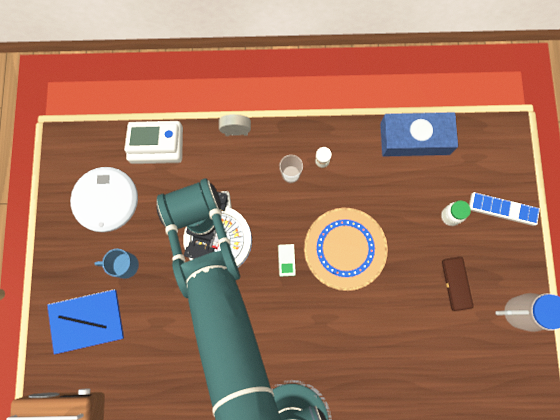

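The ring now lies flat on the cork, centred at scene crop (180,172), and nothing else has been disturbed. Next I descend over the cassette grips.

Run:
```python
from h import *
g=C+.001*np.array([np.cos(CY),np.sin(CY)])
manip.move_linear([*g,.105],rate=.12); st()
S=cap('scene','s5')
manip.move_linear([*g,.066],rate=.06); s=st()
S2=cap('scene','s6')
cv2.imwrite('pics/z5.png',np.hstack([cv2.resize(i['image'][190:290,300:400],(400,400),interpolation=cv2.INTER_CUBIC) for i in(S,S2)]))
```

```text
t 17.96 tcp [0.5423 0.2161 0.1053] F [0.39 0.22 0.18] M [-0.09  0.08 -0.01] w 0.0879
t 18.81 tcp [0.5421 0.2161 0.066 ] F [ 0.05  0.39 -0.16] M [-0.08  0.06 -0.07] w 0.0876
```

View pics/z5.png

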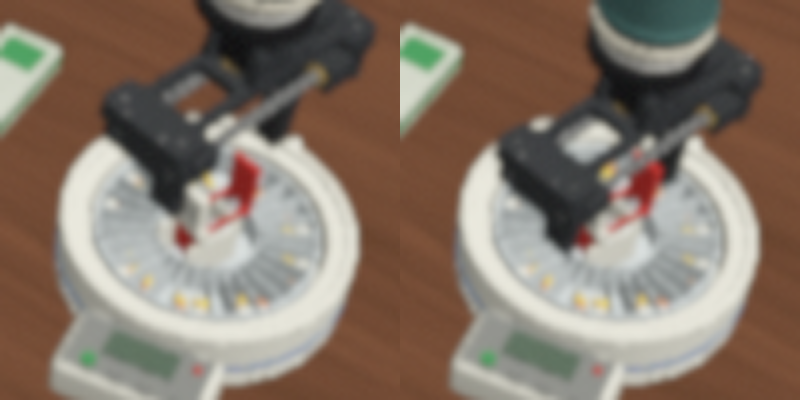

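The fingers straddle the red tab and white grip, with one on each outer face. I'll pinch now.

Run:
```python
from h import *
manip.set_gripper(.055,force=40); st()
manip.set_gripper(.040,force=40); st(); manip.dwell(.4); st()
S=cap('scene','s7')
cv2.imwrite('pics/z7.png',cv2.resize(S['image'][190:290,300:400],(600,600),interpolation=cv2.INTER_CUBIC))
```

```text
t 19.5 tcp [0.5414 0.216  0.0659] F [-4.32 -0.54  3.54] M [ 0.    0.88 -0.01] w 0.0554
t 19.81 tcp [0.5426 0.2161 0.0664] F [-2.04  0.42  4.12] M [-0.02  0.88 -0.03] w 0.0452
t 20.21 tcp [0.5426 0.2161 0.0664] F [-0.44 -0.09  4.61] M [-0.09  0.73 -0.03] w 0.0451
```

View pics/z7.png

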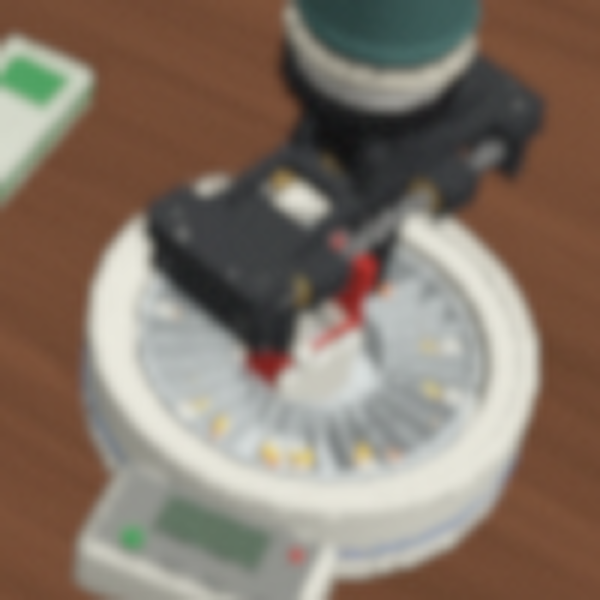

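The width is 45 mm against 46 mm expected, so the latch is at its stop with the cassette still seated. I'll lift gently and watch the force.

Run:
```python
from h import *
g=C+.001*np.array([np.cos(CY),np.sin(CY)])
for z in(.068,.071,.076,.09,.106):
    manip.move_linear([*g,z],rate=.04); s=st()
    if abs(s['contact_force'][2])>15 or s['gripper_width']>.048: print('STOP'); break
else:
    manip.move_linear([*g,.166],rate=.06); manip.dwell(.5); st()
S=cap('scene','s8')
cv2.imwrite('pics/z8.png',cv2.resize(S['image'][150:300,290:440],(600,600),interpolation=cv2.INTER_CUBIC))
```

```text
t 20.51 tcp [0.5413 0.2157 0.0668] F [-0.32 -0.16 -3.92] M [-0.03  0.08  0.01] w 0.045
t 20.76 tcp [0.5419 0.216  0.0707] F [-0.45 -0.29 -3.96] M [-0.04  0.08 -0.07] w 0.0446
t 21.03 tcp [0.5424 0.2162 0.0765] F [-0.04 -0.31 -3.54] M [-0.03  0.05 -0.02] w 0.045
t 21.53 tcp [0.5422 0.2161 0.0905] F [-0.38  0.47 -4.53] M [-0.1   0.05  0.01] w 0.0449
t 22.08 tcp [0.5422 0.2161 0.1064] F [ 0.32 -0.62 -4.53] M [-0.06  0.09 -0.01] w 0.0444
t 23.73 tcp [0.542 0.216 0.166] F [ 0.89 -1.07 -3.07] M [-0.08  0.11 -0.02] w 0.0449
```

View pics/z8.png

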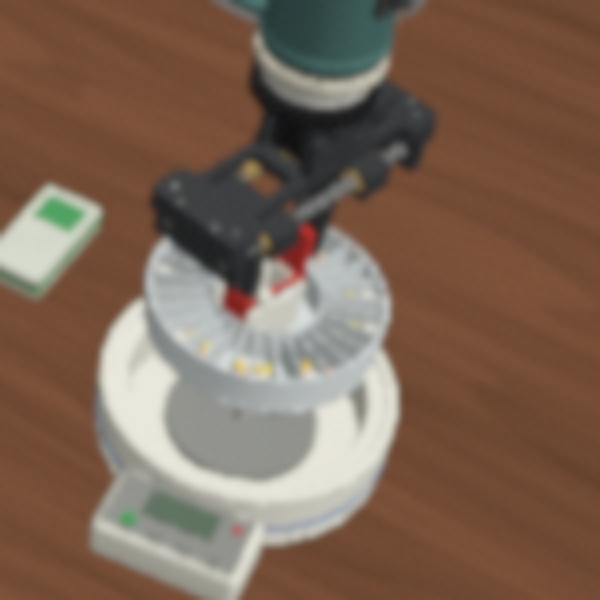

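The cassette hangs level about 100 mm above its seat, with the empty seat visible at (240,430). I'll make one stillness and slip check, then hand in.

Run:
```python
from h import *
manip.dwell(1.0); st()
S=cap('scene','s9'); S0=np.load('pics/s8.npz')
d=np.abs(S['image'].astype(int)-S0['image']).max(); print('maxdiff',d)
P=cloud(S); sub=(slice(205,258),slice(325,390)); Q=P[sub].reshape(-1,3)
q=Q[(np.hypot(*(Q[:,:2]-C).T)<.079)&(np.hypot(*(Q[:,:2]-C).T)>.045)&(Q[:,2]>.13)&(Q[:,2]<.16)]
print(len(q),np.linalg.lstsq(np.c_[q[:,:2]-C,np.ones(len(q))],q[:,2],rcond=None)[0])
c=S;bl=cv2.inRange(cv2.cvtColor(c['image'],cv2.COLOR_BGR2HSV),(100,120,60),(125,255,255))[130:240,180:330]
v,u=np.nonzero(bl); p=plane(c,cv2.convexHull(np.c_[u+180,v+130].astype(np.int32))[:,0],.008)[:,:2]; print('ring',circ(p))
```

```text
t 24.78 tcp [0.542 0.216 0.166] F [ 0.44 -0.9  -3.69] M [-0.09  0.1  -0.01] w 0.0446
maxdiff 15
867 [0.00790764 0.00176999 0.1375645 ]
ring (array([ 0.51055479, -0.17636813]), np.float64(0.08493611600373685))
```

Run:
```python
from h import *
order.close_job(); st()
```

```text
the job is handed in; nothing more can be done
the job is handed in; nothing more can be done
```

I did both parts and handed the job in at about 25 s on the robot's clock. It gave no verdict.

- **Ring:** I lifted it by its finger tab, laid it on the cork mat and let go. It lies flat, with its centre 2–3 mm from the mat's centre. The wrist force was about 5 N as it touched down.
- **Latch:** I pinched the red tab across with the cassette still in its seat. The gripper width read 45 mm; with the latch at its stop it should be 46 mm. During the pinch there was about 4.6 N of upward force on the tool, probably a fingertip resting on something; it went away once the lift began.
- **Cassette:** I lifted it straight up 100 mm by tool height. The wrist carried 3–4.5 N, and the gripper width stayed at about 45 mm.

**Last checks before hand-in:**
- The cassette was level to about 0.01 rad.
- It did not move visibly or slip over a second.
- The ring was unmoved.
- I saw no bystander displaced in the pictures I viewed. I did not measure their positions, and I took no top-view picture after the lift.

**Disagreements:** the scene camera measured the ring's radius as 85 mm against 91 mm actual, because of blur at the edge of the colour mask. Its centre still agreed with the top view to about 1.5 mm. The cassette's top surface read 137.5 mm high, where about 145 mm was expected, because that measurement included the open compartments. Its height therefore rests on the tool position.

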